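# Set the dosing pump dial to its long scale line and press start

## Robot

A 6-joint arm with a two-finger parallel gripper is mounted at the origin on a cart in front of the work surface, level with it; the furniture and walls round the work are solid. World frame = base frame: x ahead of the robot, y to its left, z up, the work surface at z = 0. Lengths are in m, angles in rad, forces in N, time in s.
With the tool pointing down it reaches from about 0.275 to 0.75 m from the base axis. Payload 10.2 kg.
Tool frame: the origin (TCP) lies at the very end of the fingers, on their centre line; the grasp point (between the pads) lies 19 mm behind it; z points along the fingers, y is the direction in which the jaws open and shut (so a half turn about z gives the same grasp; the last joint's range is limited). The gripper opens to 88 mm and grips with 3 to 60 N. Pads are 18 mm wide; open, the fingers measure 123 mm over their backs; the gripper's body (75 mm by 187 mm) begins 45 mm behind the grasp point.
Start: joints at [1.04, 0.313, 1.498, -0, 1.331, -0.223], TCP at [0.159, 0.5, 0.239] pointing down, gripper open.
Joint ranges: [-2.94, 2.94], [-0.97, 2.17], [0.19, 2.56], [-1.23, 4.37], [0.02, 3.11], [-2.88, 2.88]. Speed limits (rad/s): [2.39, 2.39, 3.01, 3.14, 3.14, 3.14].

## Interface

Orientations are given as a unit quaternion [x, y, z, w].
In Python, from plant import sensors, imaging, job_done gives the robot as it stands. The module is installed in compiled form; this text tells all that it offers.
- The arm moves only by the tool servo_tool, never from a script. Its argument "plan" is a list of rows, each a list of 7 numbers: the opening, from 0 (shut) to 1 (fully open), then the shift along the world's x, y, z in m, then the turn, a rotation vector about the world's x, y, z in degrees. In form: [[hand, x, y, z, ax, ay, az], ...]. A call has exactly 8 rows; each row shifts and turns the commanded pose from where the row before left it; what a row does not reach is not made up. A row lasts 1/10 s, in which the tool goes at most 50 mm and 8.59 degrees, less where a joint would pass 70% of its speed; a pose out of reach is approached as far as the arm can. A call with a gripper value outside its range is refused whole. The fingers move at their own pace and stop on an object; the grip force is fixed at half the most. Time passes only in rows, so rows that do not move let the fingers close, or fill a call up. It gives the time, the measured TCP pose, the force and the opening at its end, in the units of the state.
- sensors.get_state(): the state, without advancing time (a new reading comes with each control period).
- imaging.get_image(name): name is "scene" or "side" or "wrist"; returns the picture (480x640x3 uint8, red, green, blue); there is no depth.
- imaging.camera_model(name): a dict with "vertical_fov" (degrees; the focal length in pixels is half the picture's height over the tangent of half this angle, whatever the lens; pixels are square), "cx", "cy" (the principal point, pixels), "dist" ([k1, k2, p1, p2, k3] as OpenCV has them; the pictures are not rectified), "extrinsics" (4x4, takes a point from world to camera coordinates). Camera axes: x right, y down, z forward; pixel columns grow to the right and rows downward; lengths in m; the calibration is good to about 2 mm. A picture is of the moment at which its call begins: read the wrist's pose just before it. camera_model takes no time and is no camera call; for the wrist camera it gives the pose at the moment of the call.
- job_done(): hands the job in, once; it reports no verdict.
The state is a dict: "clock": time; "joint_pos": joint angles; "dq": joint speeds; "tau": joint torques, N m; "eef_pos": TCP position; "orientation": TCP orientation; "ft_force": force on the tool from outside, world axes, zero at the start; "moment": the same for the moment, N m; "opening": finger opening in m.
Only numpy, scipy, OpenCV 4.12 (cv2) and the standard library are available. Lean on these libraries where they do the work, as an engineer would, in place of code of your own. Each camera call takes 0.05 s, during which the arm holds its last target.

## Task

Set the dosing pump: with the fingers closed, push the upright finger knob sideways so that the white dial turns until its black line meets the one long, broad line on the dark metal scale ring round it, and leave it there. Then press the round start key on the same unit fully down and let it come up again. Push only: do not take the knob between the fingers, do not turn the scale ring, and leave the things round the pump where they stand.

Things in the scene. Friction and masses are not known exactly. Their poses are not given: they have to be found in the camera images.
- pump_unit: flat blue-grey box of a dosing pump, fixed to the bench; 164 (x) x 270 (y) x 52 mm high, origin at the centre of its underside, z up. Its own -x side faces roughly to the robot. The dial stands on its top at own (0, -50) mm, the start key at own (-40, +95) mm.
- dial_axis (a point): point on the vertical turning axis of the dial and the scale ring, on the dial's upper face, 64 mm above the bench
- setting_dial (a joint): angle of the dial (rad), positive counter-clockwise seen from above; at 0 its black index line points along the unit's own +x. Stops at -1.8 and +1.8. It is white, 120 mm in diameter, its face 64 mm above the bench; it turns with about 0.08 N m of friction (2 N at the knob) and stays where it is left. It starts counter-clockwise of the long line, so it has to be turned clockwise.
- scale_ring (a joint): angle of the flat dark metal scale ring under the dial (rad), same axis, sign and zero: at 0 its long line points along the unit's own +x. Dial and long line meet when both joints are equal. 156 mm in diameter, top 57 mm above the bench, so an 18 mm wide rim shows round the dial; short thin white lines every 15 degrees over half of it and in their middle one long, broad line (14.5 x 6 mm). It is very stiff (0.6 N m) and is preset: it must stay as it is.
- index_line (a point): outer end of the black index line (about 30 mm long, 6 mm wide, radial) at the rim of the dial, 60 mm from the axis
- target_line (a point): inner end of the long line of the scale ring, 60 mm from the axis at the same height as index_line: the two points coincide when the lines meet
- finger_knob (a point): middle of the round black upright finger knob on the dial, opposite the index line, 42 mm from the axis; 16 mm in diameter (18 mm at its foot), from the dial face (64 mm) up to 98 mm above the bench; this point is 81 mm above the bench
- start_key_top (a point): top centre of the round black start key, 32 mm in diameter, which stands in a low housing at the corner of the unit; a spring key pressed straight down, 6 mm of travel, 5 N fully down
- start_key (a joint): travel of the start key (m): 0 up, 0.006 fully down; it springs back
- blue_cap: loose blue screw cap, 43 mm wide, 22 mm high, beside the unit; origin at the centre of its underside; leave alone
- red_stopper: loose dull red rubber stopper, 28 mm wide, 24 mm high, beside the unit; origin at the centre of its underside; leave alone
- white_crucible: loose white crucible, 45 mm wide, 34 mm high, beside the unit; origin at the centre of its underside; leave alone
- squeeze_bottle: loose wash bottle with bent spout, 68 x 84 x 206 mm, at the left of the bench; origin at the centre of its underside; leave alone

How it is judged:
By the outcome, as a careful person would: the job done as asked, in the order asked, and still so for the second after the job is handed in, with the robot touching nothing.
It also fails if it takes over 56 s, if anything falls off the work surface, if the arm or the gripper's body presses on something with over 40 N, if the wrist force passes 120 N, or if a joint passes its speed limit or range.

## Working session

There is one attempt and no reset: what is moved stays moved. The work goes in short steps, Python scripts to look and compute and a tool call to move; the robot and the scene stay as the last step left them, time stands still between calls to the robot, and variables do not carry over. Pictures are saved under pics/ and viewed, and the job is handed in when it is done.

Besides the shell and the picture viewer there is one more tool, called as a command line: name --pt "numbers of a row" for each row, then --argument value for the rest. servo_tool: Moves the arm, as the interface text tells. Its arguments: {"type":"object","properties":{"plan":{"type":"array"}},"required":["plan"]}

```bash
mkdir -p pics
python3 - <<'E'
from plant import sensors, imaging
import cv2
print(sensors.get_state())
for n in ["scene","side","wrist"]:
    im=imaging.get_image(n); cv2.imwrite(f"pics/{n}0.png",im[:,:,::-1]); print(n,imaging.camera_model(n))
E
```

```text
{'clock': 0.0, 'joint_pos': array([ 1.03960851e+00,  3.13426959e-01,  1.49842466e+00,  7.88729385e-06,
        1.33102118e+00, -2.23409804e-01]), 'dq': array([-4.34616520e-05, -2.35651015e-05,  4.69919860e-04,  8.92579352e-04,
        2.75602705e-04, -2.32226026e-05]), 'tau': array([-2.28802642e-04, -4.02206612e+01, -2.52271861e+01,  6.94229873e-02,
        3.52584897e-02, -1.08205813e-04]), 'eef_pos': array([0.15893   , 0.50010537, 0.23817754]), 'orientation': array([ 1.53283228e-01,  9.88182090e-01, -5.93639393e-04, -2.39369794e-04]), 'ft_force': array([-0.13033273, -0.23412585,  0.53915153]), 'moment': array([-0.02614184, -0.03104031, -0.03580073]), 'opening': 0.08813036026344899}
scene {'vertical_fov': 49.323059752692124, 'cx': 322.8058243886759, 'cy': 228.48900546202574, 'dist': array([0.05130777, 0.        , 0.        , 0.        , 0.        ]), 'extrinsics': array([[-0.9233377 , -0.38300625, -0.02745378,  0.454613  ],
       [-0.13262406,  0.38518744, -0.91325872,  0.13022606],
       [ 0.36035865, -0.83960517, -0.40645393,  0.80976803],
       [ 0.        ,  0.        ,  0.  
[... 186 characters left out ...]
  ]), 'extrinsics': array([[ 0.95880859, -0.28371809,  0.01378872, -0.46924836],
       [-0.14226975, -0.52167455, -0.84119854,  0.14520594],
       [ 0.24585647,  0.80458667, -0.54055054,  0.86010356],
       [ 0.        ,  0.        ,  0.        ,  1.        ]])}
wrist {'vertical_fov': 71.18521792654188, 'cx': 318.4720039961745, 'cy': 242.02352111951086, 'dist': array([-0.06298539,  0.        ,  0.        ,  0.        ,  0.        ]), 'extrinsics': array([[ 0.3014268 ,  0.9534877 , -0.00175919, -0.52432605],
       [ 0.90234302, -0.28466126,  0.32364339, -0.04544995],
       [ 0.30808921, -0.09914218, -0.9461775 ,  0.39132587],
       [ 0.        ,  0.        ,  0.        ,  1.        ]])}
```

View pics/scene0.png

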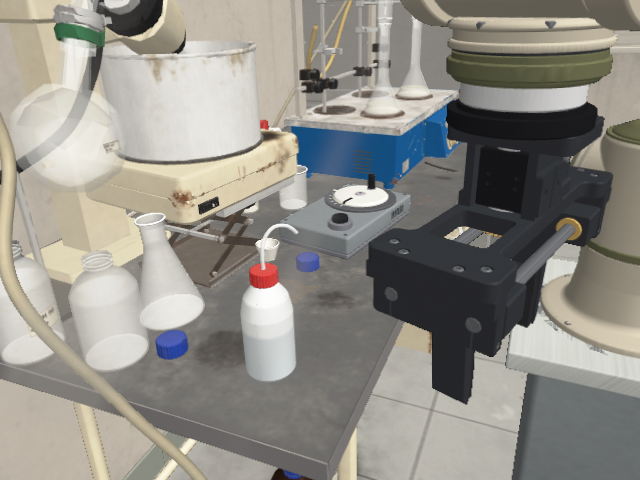

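View pics/side0.png

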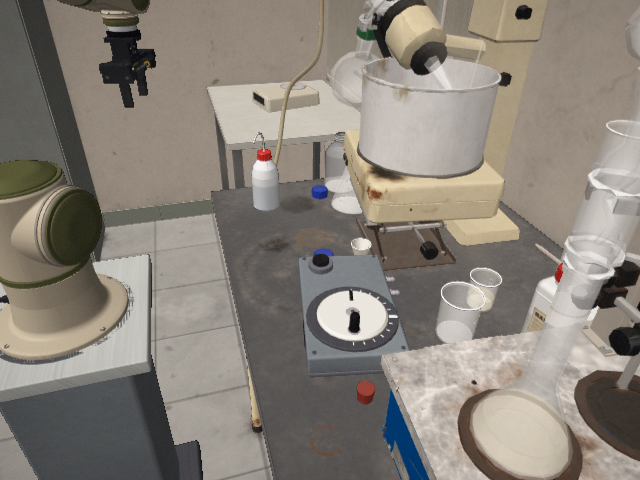

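View pics/wrist0.png

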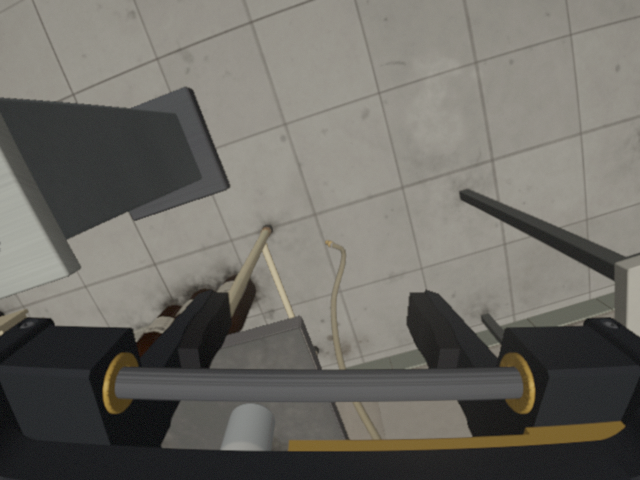

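The side picture shows the pump with its dial near (352,317), the knob near (354,322) and the start key near (320,260). I'll enlarge both views.

Run:
```python
import cv2
a=cv2.imread("pics/side0.png")[245:385,285:425]; cv2.imwrite("pics/sidez.png",cv2.resize(a,None,fx=4.28,fy=4.28,interpolation=cv2.INTER_CUBIC))
a=cv2.imread("pics/scene0.png")[165:260,275:415]; cv2.imwrite("pics/scenez.png",cv2.resize(a,None,fx=5.5,fy=5.5,interpolation=cv2.INTER_CUBIC))
```

```text
(no output)
```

View pics/sidez.png

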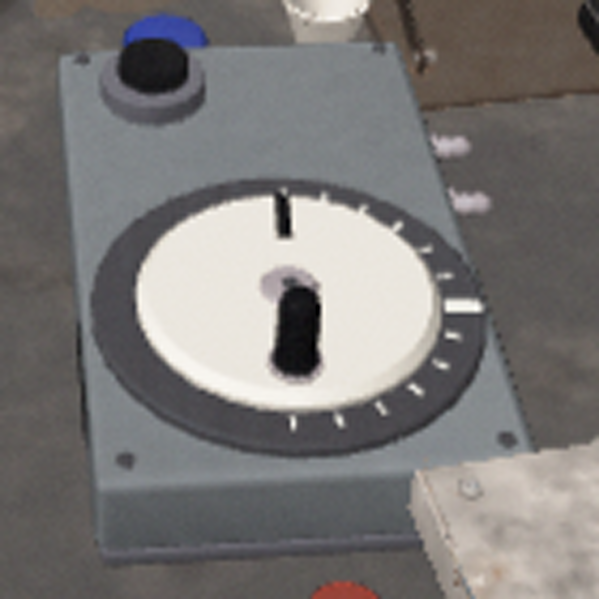

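View pics/scenez.png

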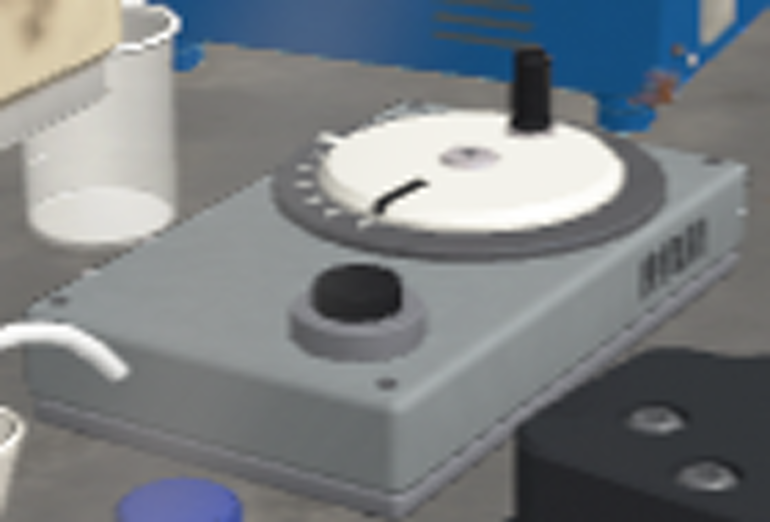

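```bash
cat > h.py <<'E'
import numpy as np, cv2
from plant import imaging, sensors
from scipy.optimize import least_squares
def K(m,h=480):
    f=h/2/np.tan(np.radians(m["vertical_fov"])/2); return np.array([[f,0,m["cx"]],[0,f,m["cy"]],[0,0,1]])
def ray(m,p):
    q=cv2.undistortPoints(np.float64(p).reshape(-1,1,2),K(m),m["dist"]).reshape(-1,2)
    E=m["extrinsics"];d=np.c_[q,np.ones(len(q))]@E[:3,:3]; c=-E[:3,:3].T@E[:3,3]; return c,d
def onz(m,p,z):
    c,d=ray(m,p); return c+d*((z-c[2])/d[:,2])[:,None]
def proj(m,P):
    E=m["extrinsics"]; return cv2.projectPoints(np.float64(P).reshape(-1,3),cv2.Rodrigues(E[:3,:3])[0],E[:3,3],K(m),m["dist"])[0].reshape(-1,2)
def tri(ms,ps):
    A=np.zeros((3,3));b=np.zeros(3)
    for m,p in zip(ms,ps):
        c,d=ray(m,[p]);d=d[0]/np.linalg.norm(d[0]);M=np.eye(3)-np.outer(d,d);A+=M;b+=M@c
    return np.linalg.solve(A,b)
def circ(P,r=None):
    if r: s=least_squares(lambda v:np.hypot(P[:,0]-v[0],P[:,1]-v[1])-r,P[:,:2].mean(0))
    else: s=least_squares(lambda v:np.hypot(P[:,0]-v[0],P[:,1]-v[1])-v[2],[*P[:,:2].mean(0),.05])
    return s.x,s.fun
E
python3 - <<'E'
from h import *
S=imaging.camera_model("side");C=imaging.camera_model("scene")
s=lambda *p:(np.array(p)+.5)/4.28-.5+[285,245]
c=lambda *p:(np.array(p)+.5)/5.5-.5+[275,165]
print("ring side",circ(onz(S,s((91,303),(488,310),(285,178),(300,456)),.057),.078))
print("ring scene",circ(onz(C,c((273,185),(666,185),(470,258),(350,232),(600,245)),.057),.078))
x,_=circ(onz(S,s((91,303),(488,310),(285,178),(300,456)),.057),.078)
print("free",circ(onz(S,s((91,303),(488,310),(285,178),(300,456)),.057)))
print("target",onz(S,s((445,305),(484,307)),.057), "index",onz(S,s((282,195),(288,236)),.064),"scene idx",onz(C,c((378,210),(425,183)),.064),"scene tgt", onz(C,c((330,140)),.057))
print("knob foot",onz(S,s((297,363)),.064), "knob scene",onz(C,c((530,126)),.064))
print("knob tri top",tri([S,C],[s((299,297))[0],c((531,54))[0]]))
print("key",tri([S,C],[s((153,61))[0],c((357,282))[0]]))
for n,P in [("axis",x)]:
    for nm,pp in [("t",onz(S,s((445,305),(484,307)),.057)),("i",onz(S,s((282,195),(288,236)),.064)),("i sc",onz(C,c((378,210),(425,183)),.064)),("kn",onz(S,s((297,363)),.064)),("knsc",onz(C,c((530,126)),.064))]:
        d=pp[:,:2]-P; print(nm,np.degrees(np.arctan2(d[:,1],d[:,0])),np.hypot(*d.T))
# box top corners
print("corners z.052 side",onz(S,s((60,57),(403,47),(95,490)),.052))
E
```

```text
ring side (array([ 0.48899866, -0.20974932]), array([-9.76265667e-05, -1.17184476e-04,  7.93246383e-04,  7.95059375e-04]))
ring scene (array([ 0.48723024, -0.20952009]), array([ 0.00237664, -0.00361983,  0.00190372, -0.00617267,  0.00342453]))
free (array([ 0.48899565, -0.2097446 ,  0.07834342]), array([-0.00044528, -0.00045629,  0.00044633,  0.00045525]))
target [[ 0.54807465 -0.22619937  0.057     ]
 [ 0.56241694 -0.23139643  0.057     ]] index [[ 0.50605143 -0.15334242  0.064     ]
 [ 0.49952414 -0.17836709  0.064     ]] scene idx [[ 0.50682508 -0.15148515  0.064     ]
 [ 0.4996248  -0.1844087   0.064     ]] scene tgt [[ 0.55989475 -0.23676032  0.057     ]]
knob foot [[ 0.47785993 -0.24718606  0.064     ]] knob scene [[ 0.48106091 -0.25977618  0.064     ]]
knob tri top [ 0.47673257 -0.24804623  0.09852324]
key [ 0.47919399 -0.05978242  0.07361468]
t [-15.56016291 -16.42795329] [0.06132353 0.07654306]
i [73.17903928 71.45874552] [0.05892822 0.0331003 ]
i sc [72.98806844 67.25013054] [0.06093025 0.0274784 ]
kn [-106.56957228] [0.03905868]
knsc [-99.01595706] [0.05065268]
corners z.052 side [[ 0.44608672 -0.01750286  0.052     ]
 [ 0.60409585 -0.05258286  0.052     ]
 [ 0.39151247 -0.2759105   0.052     ]]
```

Run:
```python
from h import *
S=imaging.camera_model("side");C=imaging.camera_model("scene")
for n,m in (("S",S),("C",C)): print(n,-m["extrinsics"][:3,:3].T@m["extrinsics"][:3,3])
P=tri([S,C],[(384,360),(395,140)]);print("box corner",P,proj(S,P),proj(C,P))
a=cv2.imread("pics/side0.png")[320:480,340:640]; cv2.imwrite("pics/sidez2.png",cv2.resize(a,None,fx=2.6,fy=2.6))
a=cv2.imread("pics/scene0.png")[70:200,270:470]; cv2.imwrite("pics/scenez2.png",cv2.resize(a,None,fx=4,fy=4))
print("red stopper",onz(S,[(366,400)],.0),"cap",onz(S,[(323,250)],.022),"blk",onz(C,[(307,262)],.022))
```

```text
S [ 0.25911575 -0.74941187  0.5935468 ]
C [0.14522552 0.8038436  0.46054432]
box corner [ 0.46248142 -0.38372054  0.14313882] [[383.79542892 360.15013996]] [[394.88310032 139.93130806]]
red stopper [[ 0.46927872 -0.33321685  0.        ]] cap [[0.514663   0.03754077 0.022     ]] blk [[0.50404033 0.04483282 0.022     ]]
```

View pics/scenez2.png

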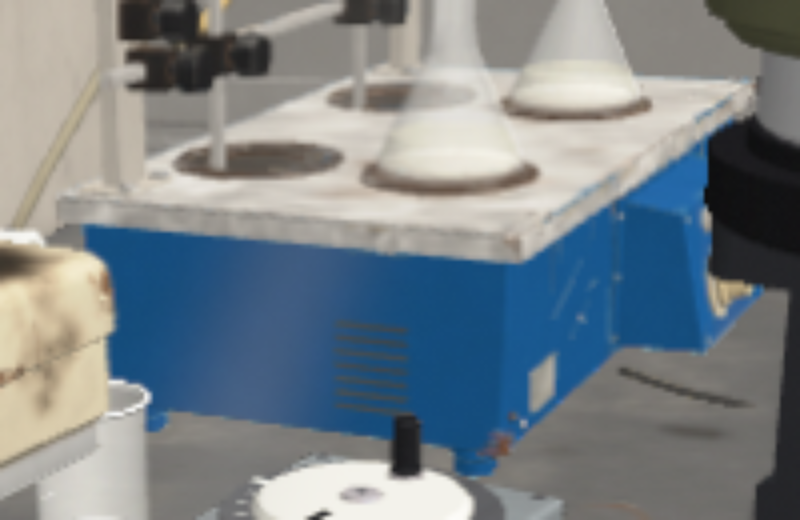

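View pics/sidez2.png

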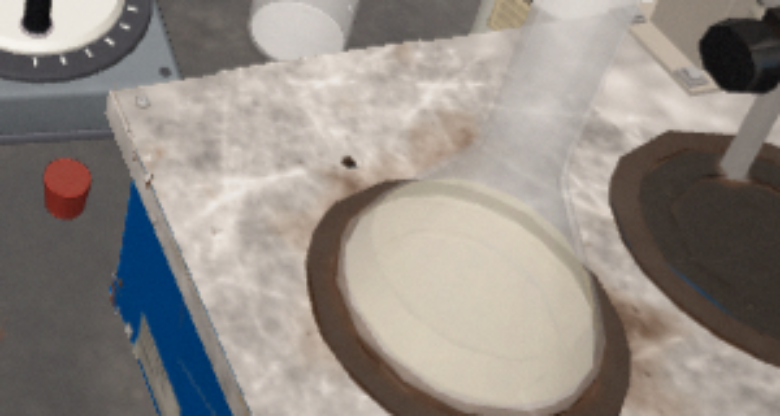

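Run:
```python
from h import *
S=imaging.camera_model("side");C=imaging.camera_model("scene")
print("box corner",tri([S,C],[(384,355),(400.5,130)]))
print("bottle cap",tri([S,C],[(263,154),(264,275)]),"spout",tri([S,C],[(262,134),(297,232)]), onz(S,[(266,206)],0))
W=imaging.camera_model("wrist");E=W["extrinsics"];print(-E[:3,:3].T@E[:3,3])
```

```text
box corner [ 0.45415492 -0.39520541  0.16550946]
bottle cap [0.44108342 0.30463489 0.14303309] spout [0.42310661 0.26716427 0.19883259] [[0.4406723 0.2995819 0.       ]]
[0.07849408 0.5257975  0.38405092]
```

servo_tool --pt "0 0.01 -0.035 0.02 0 0 -5" --pt "0 0.015 -0.038 0.02 0 0 -5" --pt "0 0.018 -0.04 0.02 0 0 -5" --pt "0 0.018 -0.04 0.02 0 0 -5" --pt "0 0.018 -0.04 0 0 0 -5" --pt "0 0.018 -0.04 0 0 0 -5" --pt "0 0.018 -0.04 0 0 0 -5" --pt "0 0.018 -0.04 0 0 0 -5"

```text
clock: 0.95
eef_pos: [0.2922, 0.1857, 0.3187]
orientation: [0.483, 0.875, 0.0, 0.0]
ft_force: [1.4, 1.3, -0.2]
opening: 0.0261
```

servo_tool --pt "0 0.02 -0.04 0 0 0 -5" --pt "0 0.02 -0.04 0 0 0 -5" --pt "0 0.02 -0.04 0 0 0 -5" --pt "0 0.02 -0.04 0 0 0 -5" --pt "0 0.02 -0.04 0 0 0 -5" --pt "0 0.02 -0.04 -0.02 0 0 -5" --pt "0 0.02 -0.04 -0.03 0 0 -5" --pt "0 0.02 -0.04 -0.02 0 0 -5"

```text
clock: 1.75
eef_pos: [0.4507, -0.1313, 0.2493]
orientation: [0.754, 0.657, -0.0, -0.001]
ft_force: [0.7, 0.5, 0.3]
opening: 0.0003
```

Run:
```python
from h import *
s=sensors.get_state(); q=s["orientation"];print(s["clock"],s["eef_pos"],q,s["opening"],s["joint_pos"],s["ft_force"])
from scipy.spatial.transform import Rotation as R
print(R.from_quat(q).as_matrix())
cv2.imwrite("pics/w1.png",imaging.get_image("wrist")[:,:,::-1])
```

```text
1.75 [ 0.45068457 -0.13131189  0.24929669] [ 7.53921376e-01  6.56964391e-01 -1.20926679e-04 -5.77279100e-04] 0.0003371560792364156 [-5.33942532e-01  1.82025048e-01  1.63783352e+00  1.37905237e-04
  1.32290610e+00 -3.96750894e-01] [0.66168573 0.507205   0.33197186]
[[ 1.36795550e-01  9.90598855e-01 -9.40842040e-04]
 [ 9.90599135e-01 -1.36794913e-01  7.11557063e-04]
 [ 5.76165208e-04 -1.02933515e-03 -9.99999304e-01]]
```

View pics/w1.png

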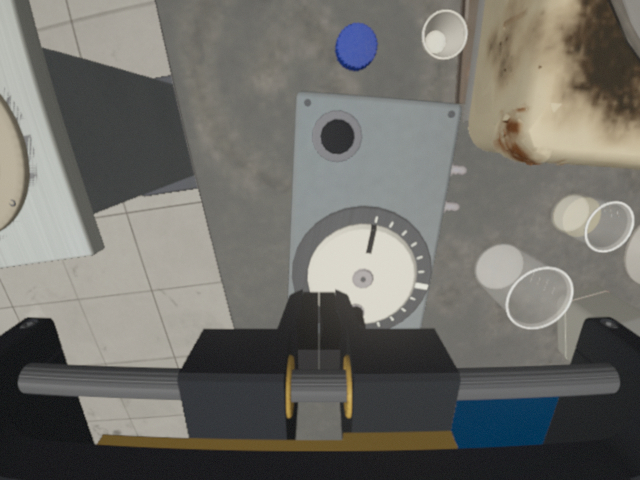

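The wrist view shows the dial centre at (363,278), black line end at (376,221), long line at (421,286) and key at (337,136). I'll refine from an enlarged crop.

Run:
```python
import cv2
a=cv2.imread("pics/w1.png")[95:335,285:465]; cv2.imwrite("pics/w1z.png",cv2.resize(a,None,fx=2.5,fy=2.5,interpolation=cv2.INTER_CUBIC)) 
a=cv2.imread("pics/w1.png")[200:330,285:445]; cv2.imwrite("pics/w1z2.png",cv2.resize(a,None,fx=4.5,fy=4.5,interpolation=cv2.INTER_CUBIC))
```

```text
(no output)
```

View pics/w1z2.png

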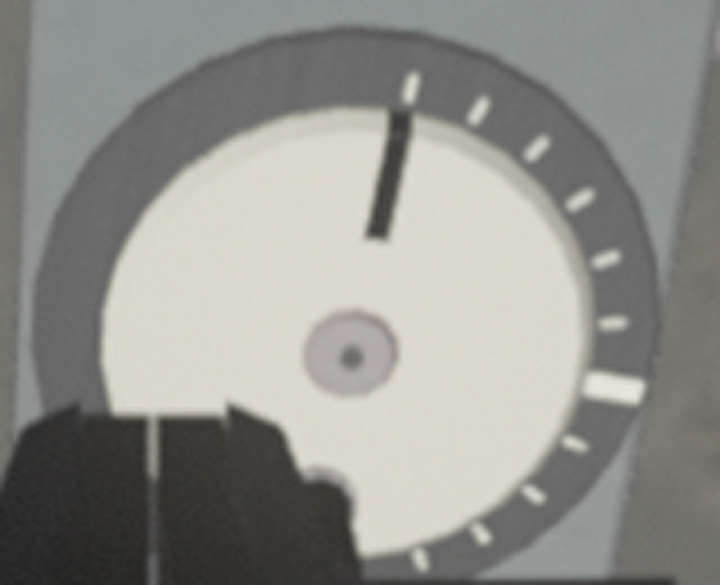

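View pics/w1z.png

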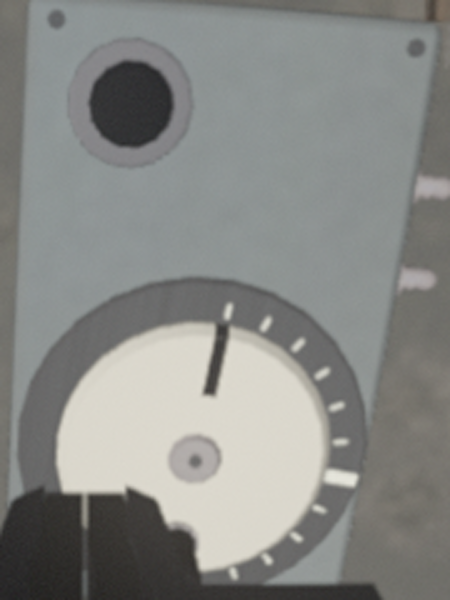

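Run:
```python
from h import *
W=imaging.camera_model("wrist");S=imaging.camera_model("side");C=imaging.camera_model("scene")
w=lambda *p:(np.array(p)+.5)/4.5-.5+[285,200]
v=lambda *p:(np.array(p)+.5)/2.5-.5+[285,95]
ring=onz(W,w((33,300),(660,300),(355,26),(120,115),(580,110),(625,440)),.057);x,f=circ(ring,.078);print("axis ring",x,f)
a=onz(W,w((351,356)),.064)[0];print("axis screw",a)
t=onz(W,w((586,385),(643,391)),.057);i=onz(W,w((401,110),(377,238)),.064)
for c in (x,a[:2]):
  for p in (t,i): d=p[:,:2]-c; print(np.degrees(np.arctan2(d[:,1],d[:,0])),np.hypot(*d.T))
# line directions
for p in (t,i): d=abs(1)*(p[0]-p[1])[:2]; print("dir",np.degrees(np.arctan2(d[1],d[0])))
k=v((131,104))[0]
s=(np.array((153,61))+.5)/4.28-.5+[285,245]
print("key",tri([W,S],[k,s]),[onz(W,[k],z)[0] for z in (.068,.074)])
```

```text
axis ring [ 0.48727182 -0.20981507] [-0.00215599 -0.00101625 -0.00030158  0.00020448  0.00021184 -0.00121175]
axis screw [ 0.48813058 -0.21088144  0.064     ]
[-19.56302504 -18.67597355] [0.06159107 0.0760392 ]
[72.63343941 70.67501642] [0.06075718 0.02970922]
[-18.88293494 -18.11344554] [0.06042907 0.0748878 ]
[73.69311651 72.86413265] [0.06152914 0.03045355]
dir 165.09789684454068
dir 74.50534059147421
key [ 0.47834241 -0.06138114  0.07403323] [array([ 0.47920134, -0.06171866,  0.068     ]), array([ 0.47893132, -0.06154573,  0.074     ])]
```

servo_tool --pt "0 0.015 -0.032 -0.02 0 0 -3" --pt "0 0.015 -0.032 -0.02 0 0 -3" --pt "0 0.015 -0.032 -0.02 0 0 -3" --pt "0 0.013 -0.031 -0.01 0 0 0" --pt "0 0 0 -0.03 0 0 0" --pt "0 0 0 -0.02 0 0 0" --pt "0 0 0 0 0 0 0" --pt "0 0 0 0 0 0 0"

```text
clock: 2.6
eef_pos: [0.5088, -0.2568, 0.1314]
orientation: [0.802, 0.597, 0.0, 0.0]
ft_force: [0.6, -0.2, 0.5]
opening: -0.0
```

Run:
```python
from h import *
s=sensors.get_state(); q=s["orientation"];print(s["clock"],s["eef_pos"],q,s["ft_force"])
cv2.imwrite("pics/w2.png",imaging.get_image("wrist")[:,:,::-1])
cv2.imwrite("pics/s2.png",imaging.get_image("side")[180:400,250:470,::-1].repeat(2,0).repeat(2,1))
```

```text
2.6 [ 0.50879344 -0.25680488  0.13143908] [8.01897907e-01 5.97461079e-01 1.24222913e-05 7.07742436e-05] [ 0.57603625 -0.2057745   0.51876285]
```

View pics/w2.png

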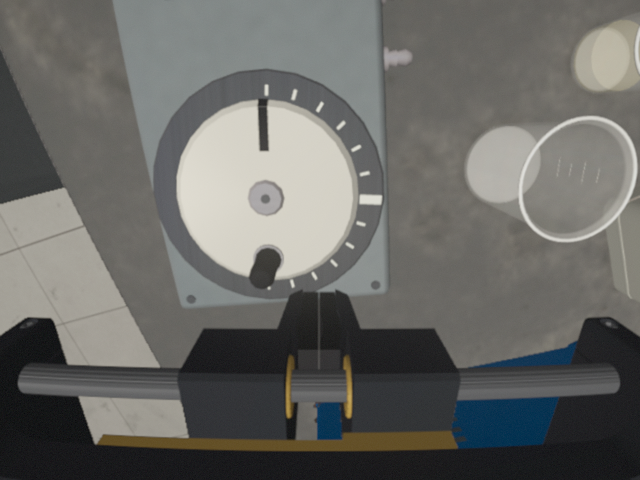

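View pics/s2.png

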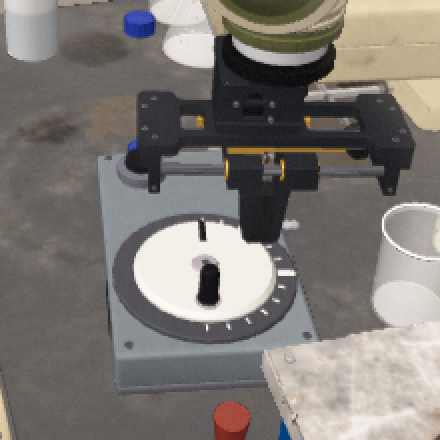

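Run:
```python
from h import *
A=np.array([.488,-.210])
def T(th,o=.023):
    t=np.radians(th);return A+.042*np.array([np.cos(t),np.sin(t)])-o*np.array([np.sin(t),-np.cos(t)])
print(T(-107,.0336),T(-107))
for k in range(16): print(k,np.round((T(-107-5*(k+1))-T(-107-5*k))*1e3,2),np.round(T(-107-5*(k+1)),4))
```

```text
[ 0.50785223 -0.25998849] [ 0.4977154  -0.25688935]
0 [-4.12 -0.67] [ 0.4936 -0.2576]
1 [-4.17 -0.31] [ 0.4894 -0.2579]
2 [-4.18  0.06] [ 0.4852 -0.2578]
3 [-4.16  0.42] [ 0.4811 -0.2574]
4 [-4.1   0.78] [ 0.477  -0.2566]
5 [-4.02  1.14] [ 0.473  -0.2555]
6 [-3.91  1.48] [ 0.4691 -0.254 ]
7 [-3.76  1.82] [ 0.4653 -0.2522]
8 [-3.59  2.14] [ 0.4617 -0.25  ]
9 [-3.39  2.44] [ 0.4583 -0.2476]
10 [-3.16  2.73] [ 0.4552 -0.2449]
11 [-2.91  2.99] [ 0.4523 -0.2419]
12 [-2.64  3.24] [ 0.4496 -0.2386]
13 [-2.35  3.45] [ 0.4473 -0.2352]
14 [-2.04  3.65] [ 0.4452 -0.2315]
15 [-1.71  3.81] [ 0.4435 -0.2277]
```

servo_tool --pt "0 0 0 -0.02 0 0 0" --pt "0 0 0 -0.025 0 0 0" --pt "0 0 0 -0.01 0 0 0" --pt "0 0 0 0 0 0 0" --pt "0 -0.004 0 0 0 0 0" --pt "0 -0.003 0 0 0 0 0" --pt "0 -0.002 0 0 0 0 0" --pt "0 0 0 0 0 0 0"

```text
clock: 3.5
eef_pos: [0.4996, -0.257, 0.0765]
orientation: [0.802, 0.597, 0.0, 0.0]
ft_force: [-0.3, -0.6, -0.6]
opening: 0.0005
```

servo_tool --pt "0 -0.006 -0.0005 0 0 0 -5" --pt "0 -0.0042 -0.0003 0 0 0 -5" --pt "0 -0.0042 0 0 0 0 -5" --pt "0 -0.0042 0.0004 0 0 0 -5" --pt "0 -0.0041 0.0008 0 0 0 -5" --pt "0 -0.004 0.0011 0 0 0 -5" --pt "0 -0.0039 0.0015 0 0 0 -5" --pt "0 -0.0038 0.0018 0 0 0 -5"

```text
clock: 4.3
eef_pos: [0.4654, -0.2527, 0.0764]
orientation: [0.958, 0.285, 0.0, 0.001]
ft_force: [0.8, -3.5, -0.2]
opening: 0.0004
```

Run:
```python
from h import *
s=sensors.get_state(); q=s["orientation"];print(s["clock"],s["eef_pos"],q,s["ft_force"])
cv2.imwrite("pics/w3.png",imaging.get_image("wrist")[:,:,::-1])
```

```text
4.3 [ 0.46544999 -0.25272913  0.07639239] [9.58427191e-01 2.85335089e-01 3.42867901e-04 1.04318647e-03] [ 0.77489093 -3.45184596 -0.22177054]
```

View pics/w3.png

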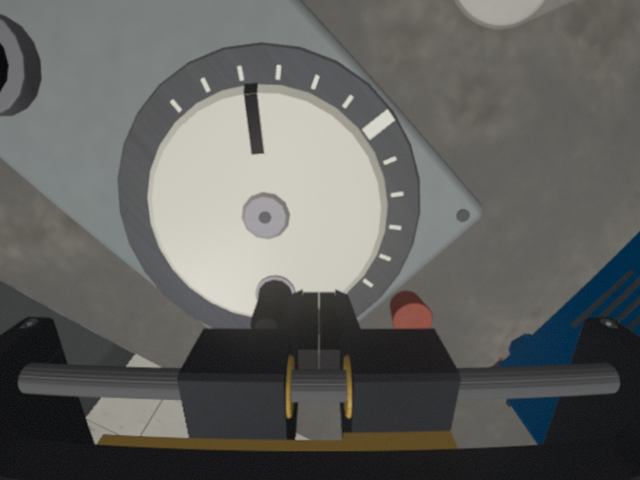

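```bash
cat >> h.py <<'E'
def ang(m,a,i,t):
    a=onz(m,[a],.064)[0];i=onz(m,i,.064);t=onz(m,t,.057)
    f=lambda P:np.degrees(np.arctan2(P[:,1]-a[1],P[:,0]-a[0]))
    r=lambda P:np.hypot(*(P-a)[:,:2].T)
    print("axis",a,"idx",f(i),r(i),"tgt",f(t),r(t),"rem",f(i).mean()-f(t).mean())
E
python3 - <<'E'
from h import *
W=imaging.camera_model("wrist")
ang(W,(265,217),[(250.5,86),(257,153)],[(366,136),(392,115)])
cv2.imwrite("pics/w3z.png",cv2.resize(cv2.imread("pics/w3.png")[70:240,225:415],None,fx=4,fy=4,interpolation=cv2.INTER_CUBIC))
E
```

```text
axis [ 0.48727603 -0.20732218  0.064     ] idx [36.51151066 37.1900795 ] [0.05911426 0.03042537] tgt [-19.14715232 -18.91496881] [0.06141857 0.0765767 ] rem 55.88185564136533
```

View pics/w3z.png

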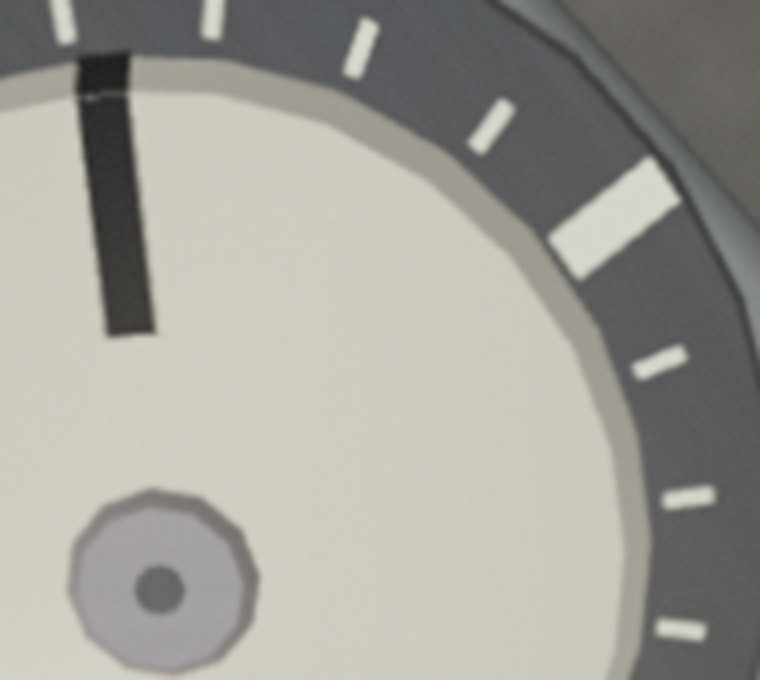

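servo_tool --pt "0 -0.0036 0.0021 0 0 0 -5" --pt "0 -0.0034 0.0024 0 0 0 -5" --pt "0 -0.0032 0.0027 0 0 0 -5" --pt "0 -0.0029 0.003 0 0 0 -5" --pt "0 -0.0026 0.0032 0 0 0 -5" --pt "0 -0.0024 0.0035 0 0 0 -5" --pt "0 -0.002 0.0036 0 0 0 -5" --pt "0 -0.0017 0.0038 0 0 0 -5"

```text
clock: 5.15
eef_pos: [0.4433, -0.2281, 0.0762]
orientation: [0.998, -0.059, -0.0, 0.0]
ft_force: [-2.8, -2.7, 0.7]
opening: 0.0003
```

Run:
```python
from h import *
im=imaging.get_image("wrist")[:,:,::-1]
s=sensors.get_state(); q=s["orientation"];print(s["clock"],s["eef_pos"],q,s["ft_force"])
cv2.imwrite("pics/w4.png",im)
cv2.imwrite("pics/w4z.png",cv2.resize(im[30:330,150:450],None,fx=2,fy=2,interpolation=cv2.INTER_CUBIC))
```

```text
5.2 [ 0.44314711 -0.22749406  0.0761043 ] [ 9.98149569e-01 -6.08060812e-02 -1.38080917e-04  1.95957015e-04] [-0.62045031 -1.40603068  0.85728661]
```

View pics/w4z.png

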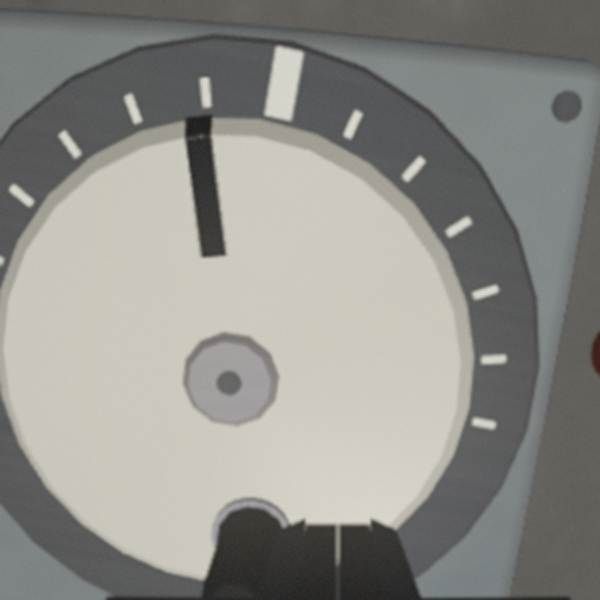

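Run:
```python
from h import *
W=imaging.camera_model("wrist")
z=lambda *p:(np.array(p)+.5)/2-.5+[150,30]
ang(W,z((229,382))[0],z((200.5,135),(213,256)),z((278.5,119),(288.5,48)))
A=np.array([.488,-.210])
def T(th,o=.023):
    t=np.radians(th);return A+.042*np.array([np.cos(t),np.sin(t)])-o*np.array([np.sin(t),-np.cos(t)])
for k in range(10): print(k,np.round((T(-187-2*(k+1))-T(-187-2*k))*1e3,2),np.round(T(-187-2*(k+1)),4))
```

```text
axis [ 0.48752937 -0.20660653  0.064     ] idx [-3.19454051 -2.65833389] [0.05630848 0.0301319 ] tgt [-19.12639406 -18.6385766 ] [0.06147428 0.076501  ] rem 15.956048128284252
0 [-0.59  1.56] [ 0.4429 -0.2261]
1 [-0.54  1.58] [ 0.4424 -0.2246]
2 [-0.48  1.6 ] [ 0.4419 -0.223 ]
3 [-0.42  1.62] [ 0.4415 -0.2213]
4 [-0.37  1.63] [ 0.4411 -0.2197]
5 [-0.31  1.64] [ 0.4408 -0.2181]
6 [-0.25  1.65] [ 0.4405 -0.2164]
7 [-0.2   1.66] [ 0.4404 -0.2148]
8 [-0.14  1.67] [ 0.4402 -0.2131]
9 [-0.08  1.67] [ 0.4401 -0.2114]
```

servo_tool --pt "0 -0.0006 0.0016 0 0 0 -2" --pt "0 -0.0005 0.0016 0 0 0 -2" --pt "0 -0.0005 0.0016 0 0 0 -2" --pt "0 -0.0004 0.0016 0 0 0 -2" --pt "0 -0.0004 0.0016 0 0 0 -2" --pt "0 -0.0003 0.0016 0 0 0 -2" --pt "0 -0.0001 0.0008 0 0 0 -1" --pt "0 0 0 0 0 0 0"

```text
clock: 6.0
eef_pos: [0.4406, -0.2174, 0.076]
orientation: [0.986, -0.17, -0.0, 0.0]
ft_force: [-1.5, -1.0, 1.7]
opening: 0.0002
```

Run:
```python
from h import *
im=imaging.get_image("wrist")[:,:,::-1]
s=sensors.get_state(); q=s["orientation"];print(s["clock"],s["eef_pos"],q,s["ft_force"])
cv2.imwrite("pics/w5.png",im)
cv2.imwrite("pics/w5z.png",cv2.resize(im[40:240,180:380],None,fx=3,fy=3,interpolation=cv2.INTER_CUBIC))
```

```text
6.05 [ 0.44068635 -0.21739298  0.0759582 ] [ 9.85513460e-01 -1.69597221e-01  3.08999540e-05  3.56069206e-05] [-1.78540669 -2.05339233  1.03333275]
```

View pics/w5z.png

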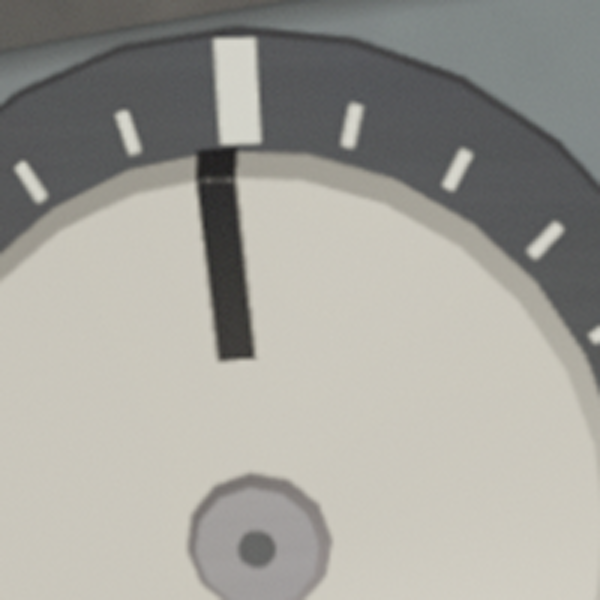

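Run:
```python
from h import *
W=imaging.camera_model("wrist")
z=lambda *p:(np.array(p)+.5)/3-.5+[180,40]
ang(W,z((257,548))[0],z((217.5,180),(236.5,358)),z((240.5,144),(235,38)))
ang(W,z((257,548))[0],z((217.5,180),(217,150)),z((240.5,144),(235,38)))
```

```text
axis [ 0.48771341 -0.20690068  0.064     ] idx [-16.15337575 -16.22319808] [0.05602407 0.03029814] tgt [-18.76035675 -18.7669756 ] [0.06160395 0.07636164] rem 2.5753792595517417
axis [ 0.48771341 -0.20690068  0.064     ] idx [-16.15337575 -16.51346043] [0.05602407 0.06013077] tgt [-18.76035675 -18.7669756 ] [0.06160395 0.07636164] rem 2.430248082134227
```

servo_tool --pt "0 -0.0001 0.0008 0 0 0 -1" --pt "0 -0.0001 0.0008 0 0 0 -1" --pt "0 0 0.0002 0 0 0 0" --pt "0 0 0 0 0 0 0" --pt "0 0 0 0 0 0 0" --pt "0 0 0 0 0 0 0" --pt "0 0 0 0 0 0 0" --pt "0 0 0 0 0 0 0"

```text
clock: 6.85
eef_pos: [0.4405, -0.2155, 0.0759]
orientation: [0.982, -0.188, 0.0, -0.0]
ft_force: [-1.6, -1.2, 0.9]
opening: 0.0008
```

Run:
```python
from h import *
im=imaging.get_image("wrist")[:,:,::-1]
s=sensors.get_state(); q=s["orientation"];print(s["clock"],s["eef_pos"],q,s["ft_force"])
cv2.imwrite("pics/w6.png",im)
cv2.imwrite("pics/w6z.png",cv2.resize(im[40:240,180:380],None,fx=3,fy=3,interpolation=cv2.INTER_CUBIC))
```

```text
6.9 [ 0.44045577 -0.21547974  0.07587371] [ 9.82233616e-01 -1.87662256e-01  2.21072686e-05 -2.41078749e-05] [-1.3806695  -0.52959139  1.23360045]
```

View pics/w6z.png

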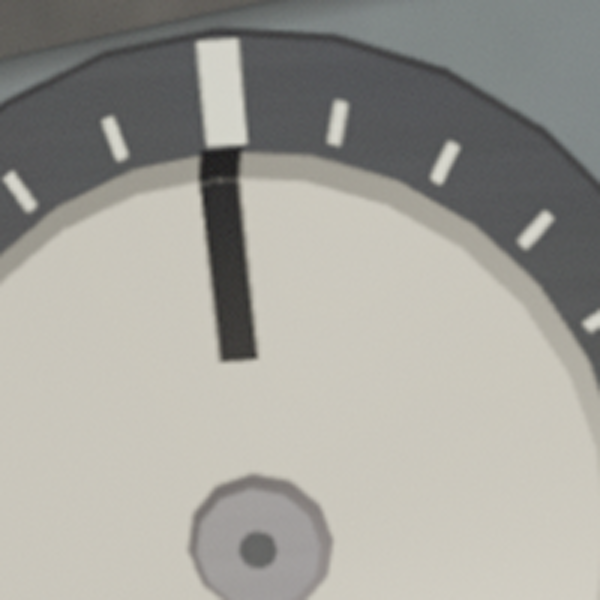

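Run:
```python
from h import *
W=imaging.camera_model("wrist")
z=lambda *p:(np.array(p)+.5)/3-.5+[180,40]
ang(W,z((258,549))[0],z((221,180),(238.5,358)),z((226,147),(218,40)))
ang(W,z((258,549))[0],z((221,180),(220.5,151)),z((226,147),(218,40)))
```

```text
axis [ 0.48766279 -0.20683094  0.064     ] idx [-18.6335646  -18.63294176] [0.05614063 0.03044173] tgt [-18.6391251  -18.84928153] [0.06141431 0.07633414] rem 0.11095014140728665
axis [ 0.48766279 -0.20683094  0.064     ] idx [-18.6335646  -18.95107538] [0.05614063 0.06011152] tgt [-18.6391251  -18.84928153] [0.06141431 0.07633414] rem -0.048116668177875965
```

servo_tool --pt "0 -0.0015 -0.004 0 0 0 0" --pt "0 -0.0025 -0.008 0 0 0 0" --pt "0 -0.003 -0.009 0 0 0 0" --pt "0 0 0 0 0 0 0" --pt "0 0 0 0.02 0 0 0" --pt "0 0 0 0.04 0 0 0" --pt "0 0 0 0.03 0 0 0" --pt "0 0 0 0.01 0 0 0"

```text
clock: 7.7
eef_pos: [0.4342, -0.2372, 0.1786]
orientation: [0.982, -0.188, 0.002, 0.001]
ft_force: [0.3, 0.2, 0.5]
opening: 0.0004
```

Run:
```python
from h import *
im=imaging.get_image("wrist")[:,:,::-1]
s=sensors.get_state(); q=s["orientation"];print(s["clock"],s["eef_pos"],q,s["ft_force"])
cv2.imwrite("pics/w7.png",im)
im=imaging.get_image("side")[:,:,::-1]
cv2.imwrite("pics/s7z.png",cv2.resize(im[245:385,285:425],None,fx=4.28,fy=4.28,interpolation=cv2.INTER_CUBIC))
```

```text
7.75 [ 0.43416797 -0.23717357  0.17838003] [ 0.98222148 -0.18771248  0.00193758  0.00111106] [-0.41434369 -0.40183057  0.52748479]
```

View pics/w7.png

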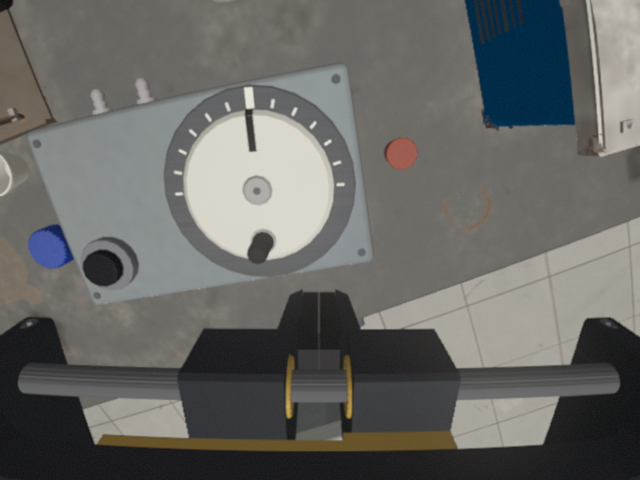

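View pics/s7z.png

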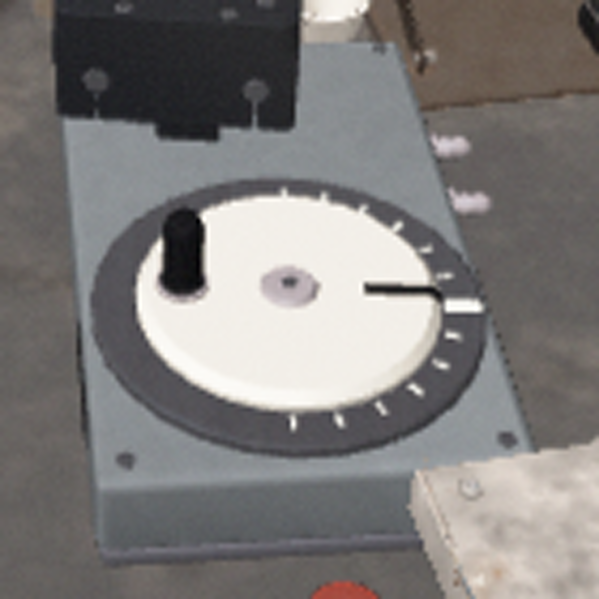

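Both views show the lines meeting: wrist (249,108), side crop (442,297). Next, a numeric check and an enlarged crop.

Run:
```python
from h import *
S=imaging.camera_model("side")
s=lambda *p:(np.array(p)+.5)/4.28-.5+[285,245]
for a in [(289,283)]:
  ang(S,s(a)[0],s((365,288),(430,292)),s((445,305),(484,307)))
A=np.array([.4885,-.2102])
for p in (onz(S,s((365,288),(430,292)),.064),onz(S,s((445,305),(484,307)),.057)):
  d=p[:,:2]-A;print(np.degrees(np.arctan2(d[:,1],d[:,0])),np.hypot(*d.T))
cv2.imwrite("pics/w7z.png",cv2.resize(cv2.imread("pics/w7.png")[80:210,190:320],None,fx=4.6,fy=4.6,interpolation=cv2.INTER_CUBIC))
```

```text
axis [ 0.49022313 -0.20485916  0.064     ] idx [-21.17429275 -21.00808618] [0.0297557  0.05510121] tgt [-20.24795562 -20.18260281] [0.061662   0.07691666] rem -0.8759102512195973
[-10.39692338 -15.16908073] [0.02996184 0.05508089]
[-15.03264659 -16.00077598] [0.06168564 0.07689605]
```

View pics/w7z.png

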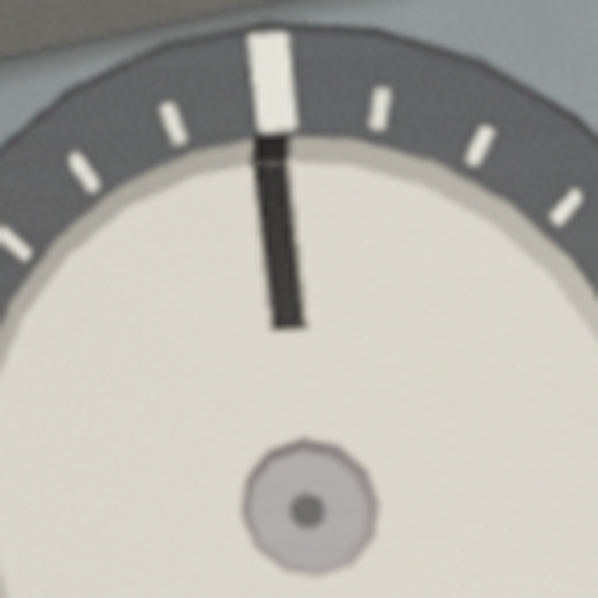

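Run:
```python
from h import *
W=imaging.camera_model("wrist")
z=lambda *p:(np.array(p)+.5)/4.6-.5+[190,80]
for ax in ((307,511),(309,507)):
  ang(W,z(ax)[0],z((271,162),(289,327)),z((276,133),(268.5,33)))
```

```text
axis [ 0.48722684 -0.20665631  0.064     ] idx [-18.72401196 -19.09750517] [0.05584508 0.03025031] tgt [-18.65649342 -18.94751845] [0.06059794 0.07574929] rem -0.1087526343230536
axis [ 0.48771845 -0.20725509  0.064     ] idx [-18.29910298 -18.31337262] [0.05518879 0.02959262] tgt [-18.26453836 -18.63718953] [0.05994202 0.075091  ] rem 0.144626148260258
```

servo_tool --pt "0 0.008 0.032 0 0 0 2" --pt "0 0.009 0.036 0 0 0 2" --pt "0 0.009 0.036 0 0 0 2" --pt "0 0.009 0.036 0 0 0 2" --pt "0 0.009 0.036 0 0 0 2" --pt "0 0 0 -0.04 0 0 0" --pt "0 0 0 -0.04 0 0 0" --pt "0 0 0 0 0 0 0"

```text
clock: 8.6
eef_pos: [0.4742, -0.0591, 0.0907]
orientation: [0.995, -0.101, -0.006, -0.002]
ft_force: [-0.2, -0.8, 0.5]
opening: 0.0006
```

Run:
```python
from h import *
im=imaging.get_image("wrist")[:,:,::-1]
s=sensors.get_state(); q=s["orientation"];print(s["clock"],s["eef_pos"],q,s["ft_force"])
im=imaging.get_image("side")[:,:,::-1]
cv2.imwrite("pics/s8z.png",cv2.resize(im[225:345,265:385],None,fx=5,fy=5,interpolation=cv2.INTER_CUBIC))
im=imaging.get_image("scene")[:,:,::-1]
cv2.imwrite("pics/c8z.png",cv2.resize(im[140:270,270:430],None,fx=4.5,fy=4.5,interpolation=cv2.INTER_CUBIC))
print(proj(imaging.camera_model("scene"),s["eef_pos"]),proj(imaging.camera_model("side"),s["eef_pos"]))
```

```text
8.65 [ 0.47580704 -0.05989905  0.09359139] [ 9.94842881e-01 -1.01373748e-01 -3.19800579e-03 -8.82099626e-04] [ 1.1237973  -0.17525226  0.26739518]
[[341.5685269  206.69086365]] [[319.36387224 250.21628203]]
```

View pics/s8z.png

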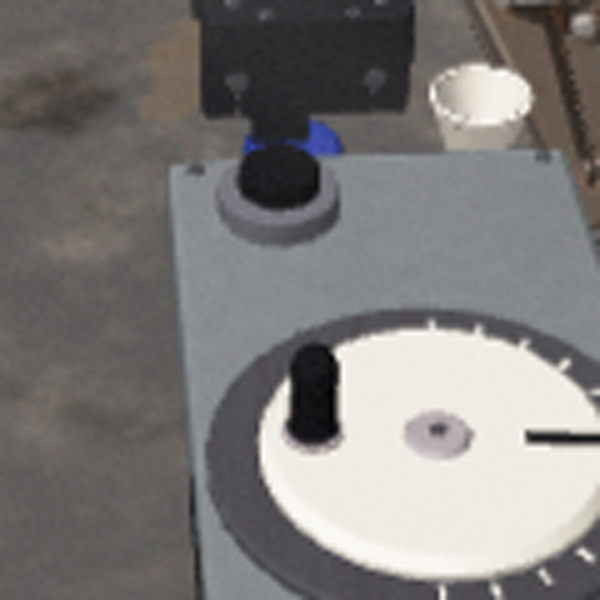

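View pics/c8z.png

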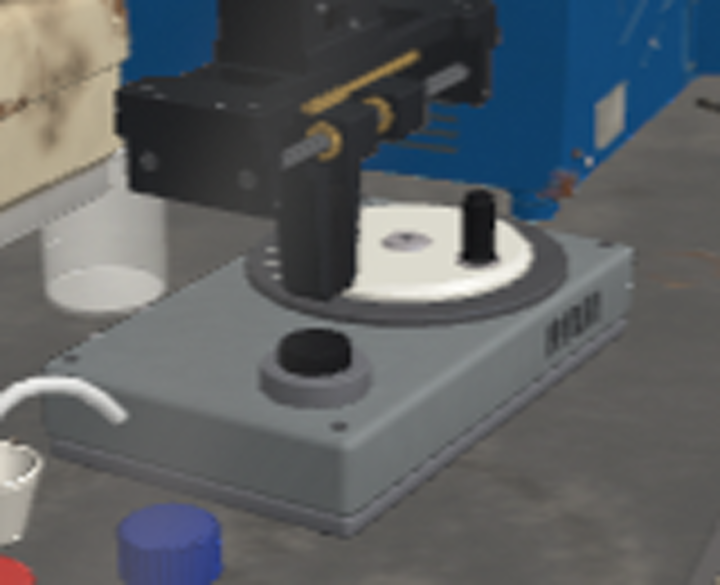

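servo_tool --pt "0 0.001 -0.001 0 0 0 0" --pt "0 0 0 -0.008 0 0 0" --pt "0 0 0 -0.007 0 0 0" --pt "0 0 0 -0.004 0 0 0" --pt "0 0 0 -0.003 0 0 0" --pt "0 0 0 -0.002 0 0 0" --pt "0 0 0 0 0 0 0" --pt "0 0 0 0 0 0 0"

```text
clock: 9.55
eef_pos: [0.4784, -0.0615, 0.072]
orientation: [0.995, -0.101, -0.0, 0.0]
ft_force: [-2.0, 0.8, 2.4]
opening: 0.0006
```

Contact: about 2 N at z = 0.072. Next I'll press further in small steps.

servo_tool --pt "0 0 0 -0.001 0 0 0" --pt "0 0 0 -0.001 0 0 0" --pt "0 0 0 -0.001 0 0 0" --pt "0 0 0 -0.001 0 0 0" --pt "0 0 0 -0.0005 0 0 0" --pt "0 0 0 0 0 0 0" --pt "0 0 0 0 0 0 0" --pt "0 0 0 0 0 0 0"

```text
clock: 10.35
eef_pos: [0.4786, -0.0615, 0.0683]
orientation: [0.995, -0.101, 0.0, 0.0]
ft_force: [-6.4, 1.8, 15.5]
opening: -0.0
```

servo_tool --pt "0 0 0 -0.0005 0 0 0" --pt "0 0 0 0 0 0 0" --pt "0 0 0 0 0 0 0" --pt "0 0 0 0 0 0 0" --pt "0 0 0 0 0 0 0" --pt "0 0 0 0 0 0 0" --pt "0 0 0 0 0 0 0" --pt "0 0 0 0 0 0 0"

```text
clock: 11.15
eef_pos: [0.4786, -0.0616, 0.0682]
orientation: [0.995, -0.101, 0.0, 0.0]
ft_force: [-7.6, 2.1, 19.1]
opening: 0.0001
```

Run:
```python
from h import *
im=imaging.get_image("scene")[:,:,::-1]
s=sensors.get_state(); print(s["clock"],s["eef_pos"],s["ft_force"],s["moment"])
a=cv2.resize(im[190:240,310:370],None,fx=8,fy=8,interpolation=cv2.INTER_CUBIC)
im=imaging.get_image("side")[:,:,::-1]
b=cv2.resize(im[235:285,290:340],None,fx=8,fy=8,interpolation=cv2.INTER_CUBIC)
cv2.imwrite("pics/p9.png",cv2.resize(np.hstack([a,b]),None,fx=.9,fy=.9))
```

```text
11.2 [ 0.47862335 -0.06157018  0.06815655] [-7.70400831  1.68358541 20.99981785] [ 0.28821391  1.50424038 -0.00246741]
```

View pics/p9.png

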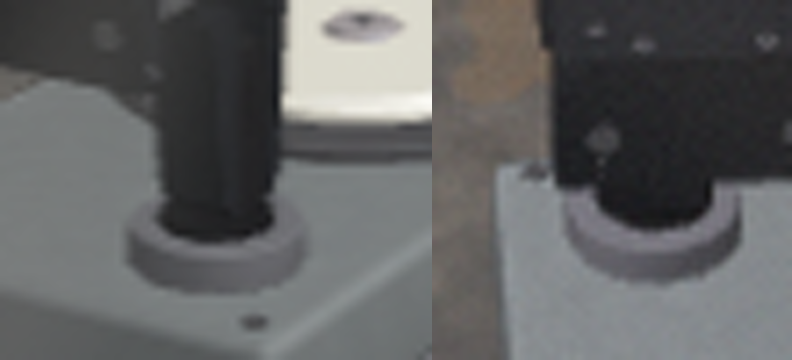

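The force climbs with no further travel and the finger sits only on the key, so it is fully down. I'll lift straight up.

servo_tool --pt "0 0 0 0.003 0 0 0" --pt "0 0 0 0.006 0 0 0" --pt "0 0 0 0.015 0 0 0" --pt "0 0 0 0.03 0 0 0" --pt "0 0 0 0.04 0 0 0" --pt "0 0 0 0.03 0 0 0" --pt "0 -0.01 -0.03 0 0 0 0" --pt "0 0 0 0 0 0 0"

```text
clock: 12.05
eef_pos: [0.4683, -0.0934, 0.1915]
orientation: [0.995, -0.102, 0.001, 0.001]
ft_force: [0.3, -0.5, 0.1]
opening: 0.0008
```

servo_tool --pt "0 -0.015 -0.04 0 0 0 0" --pt "0 -0.015 -0.04 0 0 0 0" --pt "0 -0.01 -0.04 0 0 0 0" --pt "0 0 -0.02 0 0 0 0" --pt "0 0 0 0 0 0 0" --pt "0 0 0 0 0 0 0" --pt "0 0 0 0 0 0 0" --pt "0 0 0 0 0 0 0"

```text
clock: 12.85
eef_pos: [0.4287, -0.2304, 0.1908]
orientation: [0.995, -0.101, -0.0, -0.0]
ft_force: [-0.5, 0.2, -0.4]
opening: 0.0004
```

Run:
```python
from h import *
im=imaging.get_image("wrist")[:,:,::-1]
s=sensors.get_state(); print(s["clock"],s["eef_pos"],s["ft_force"])
cv2.imwrite("pics/w10.png",im)
im=imaging.get_image("scene")[:,:,::-1]
cv2.imwrite("pics/c10.png",cv2.resize(im[165:260,275:415],None,fx=5.5,fy=5.5,interpolation=cv2.INTER_CUBIC))
im=imaging.get_image("side")[:,:,::-1]
cv2.imwrite("pics/s10.png",im)
```

```text
12.9 [ 0.42868566 -0.23061641  0.190891  ] [-0.36983288  0.70905599  0.62582335]
```

View pics/w10.png

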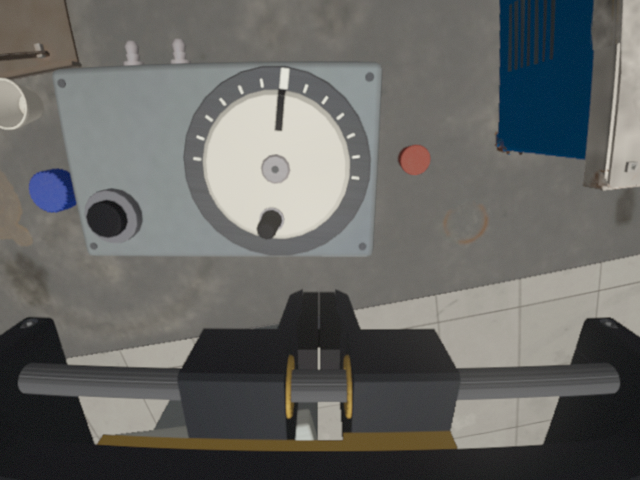

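View pics/c10.png

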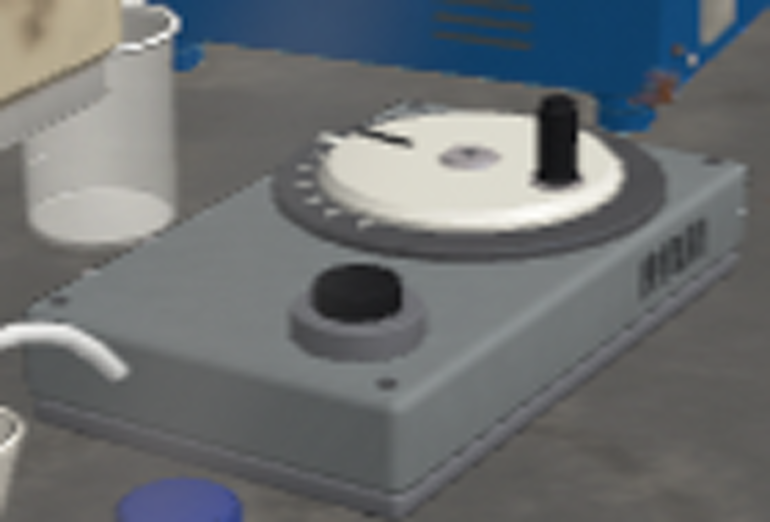

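View pics/s10.png

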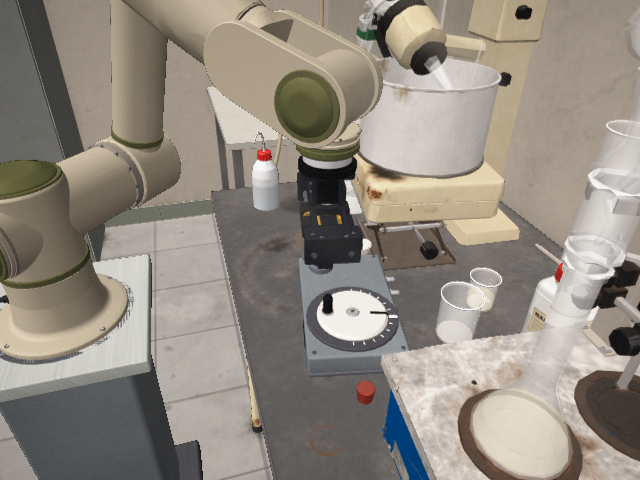

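The key is up again and looks the same as at the start. The black line still meets the long line at about (283,90) in the wrist picture, and the objects round the pump haven't moved. Handing in.

```bash
python3 -c "
from plant import job_done
print(job_done())"
```

```text
the job is handed in; nothing more can be done
None
```

The dial is set, the start key was pressed and came back up, and the job was handed in after about 13 s of the 56 s allowed.

- **Dial:** I pushed the finger knob clockwise with the closed fingers, about 92° in all. I looked between pushes, then backed off the knob before lifting away. After I backed off, the wrist camera put the black line within about 0.2° of the long line.
- **One check differed:** the coarser side view read about 0.9° past the long line. In that view the result depends strongly on which axis point is used. I trusted the wrist view, and the last wrist picture still shows the two lines meeting.
- **Scale ring:** the long line stayed at about -18.8° in every wrist measurement, so the ring did not turn.
- **Start key:** I pressed it down by about 6 mm, from 0.074 m to 0.068 m. There the force rose to about 20 N with no further travel, so it was fully down. It takes 5 N. The scene picture shows it up again as before.
- **Surroundings:** the blue cap, red stopper, crucible and wash bottle stand where they were. The arm ended about 0.19 m above the bench, touching nothing.

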